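# Sort rattling bearing housings from sound ones

## Robot

A 6-joint arm with a two-finger parallel gripper is mounted at the origin on the work surface; the furniture and walls round the work are solid. World frame = base frame: x ahead of the robot, y to its left, z up, the work surface at z = 0. Lengths are in m, angles in rad, forces in N, time in s.
With the tool pointing down it reaches from about 0.15 to 0.775 m from the base axis. Payload 6.1 kg.
Tool frame: the origin (TCP) lies at the very end of the fingers, on their centre line; the grasp point (between the pads) lies 19 mm behind it; x points along the fingers, z is the direction in which the jaws open and shut, and the axes are right-handed (so a half turn about x gives the same grasp; the last joint's range is limited). The gripper opens to 85 mm and grips with 20 to 120 N. Pads are 22 mm wide; open, the fingers measure 114 mm over their backs; the gripper's body (76 mm by 85 mm) begins 54 mm behind the grasp point. The pads swing forward as they close: fully open they stand 13 mm farther back than shut.
Start: joints at [1.145, 0.126, -0.04, 1.405, 0, 1.571], TCP at [0.217, 0.478, 0.231] pointing down, gripper open.
Joint ranges: [-2.72, 2.72], [-0.95, 1.95], [-1.27, 1.35], [-1.78, 2.02], [-1.46, 1.47], [-3.14, 3.14]. Speed limits (rad/s): [2.39, 2.39, 3.01, 3.14, 3.14, 3.14].

## Interface

Orientations are given as a rotation vector (axis times angle).
In Python, from bench import env gives the robot as it stands.
- The arm moves only by the shell command python3 -m creep 'ROWS' [OPENING] [FORCE]. ROWS is JSON, a list of rows, each an object with "dp": the shift along the tool's x, y, z in units of 0.75 m (1.0 is 0.75 m), a list of three; "twist": the turn, a rotation vector about the tool's x, y, z in units of 90 degrees (1.0 is 90 degrees), a list of three. A call has 1 to 20 rows; each row is the pose to reach, as a shift and turn from the pose measured when the call began, along the tool's axes at that moment; what a row does not reach only later rows make up. A row lasts 1/10 s, in which the tool goes at most 50 mm and 8.59 degrees, less where a joint would pass 70% of its speed; a pose out of reach is approached as far as the arm can. A call with a number of a shift or a turn outside -1 to 1 is refused whole. A call with a gripper value outside its range is refused whole. OPENING is the closure, from -1 (fully open) to 1 (shut), set as the call begins (- or left out, the last holds). The fingers move at their own pace and stop on an object; FORCE is the grip in N (left out, the last holds). Time passes only in rows, so rows that repeat a pose let the fingers close. It gives the time, the measured TCP pose, the force and the opening at its end, in the units of the state.
- env.state(): the state, without advancing time (a new reading comes with each control period).
- env.snapshot(name): name is "scene" or "top"; returns the picture (400x640x3 uint8, red, green, blue); there is no depth.
- env.camera_model(name): a dict with "fx", "fy", "cx", "cy" (pixels), "world_to_cam" (4x4, takes a point from world to camera coordinates). Camera axes: x right, y up, looking along -z (the intrinsics and any distortion apply to the point x, -y, -z); pixel columns grow to the right and rows downward; lengths in m; the calibration is good to about 2 mm. A picture is of the moment at which its call begins. camera_model takes no time and is no camera call.
- env.sign_off(): hands the job in, once; it reports no verdict.
The state is a dict: "time_s": time; "q": joint angles; "qvel": joint speeds; "tau": joint torques, N m; "eef_pos": TCP position; "tcp_rot": TCP orientation; "wrist_force": force on the tool from outside, world axes, zero at the start; "moment": the same for the moment, N m; "grip_width": finger opening in m.
Only numpy, scipy, OpenCV 4.12 (cv2) and the standard library are available. Lean on these libraries where they do the work, as an engineer would, in place of code of your own. Each camera call takes 0.05 s, during which the arm holds its last target.

## Task

One or two of the three sealed bearing housings have an inner piece that has come loose, which cannot be seen from outside. Take the housings one at a time: lift it well clear of the bench, tip one end down by about 30 degrees to feel whether something slides inside, level it and, before taking the next, lay it down flat in its place: sound housings on the square wooden board, loose ones in the red tray. Leave the other things on the bench where they are.

Things in the scene. Friction and masses are not known exactly. Their poses are not given: they have to be found in the camera images.
- housing_a_center (a point): centre (22 mm above the underside) of a sealed aluminium box with black end caps, 120 mm long (x) x 44 wide (y) x 44 high, 0.4 to 0.55 kg, gripped across its width. All three look alike. Within each is a steel piece of 0.25 to 0.33 kg, in the middle at the start; in a sound housing it cannot move by more than 2 mm.
- housing_b_center (a point): centre (22 mm above the underside) of a sealed aluminium box with black end caps, 120 mm long (x) x 44 wide (y) x 44 high, 0.4 to 0.55 kg, gripped across its width. In a faulty one the piece slides along the length, from a tilt of about 12 degrees, up to 43 mm from the middle, and stays at that end when level again.
- housing_c_center (a point): centre (22 mm above the underside) of a sealed aluminium box with black end caps, 120 mm long (x) x 44 wide (y) x 44 high, 0.4 to 0.55 kg, gripped across its width. A shifted piece makes one end heavier: a moment of about 0.11 N m from the middle, 0.22 N m from end to end; a sound one gives under 0.01 N m.
- pass_board: pass board, a bare square wooden board fixed on the bench, about 200 x 200 mm and 26 mm thick; origin at the centre of its underside, z up, x and y along its edges; room for two housings side by side
- reject_tray: reject tray, a red open plastic tray fixed on the bench, 190 mm (x) x 240 mm (y), 28 mm high, wall and floor 5 mm; origin at the centre of its underside, z up; room for two housings side by side, each along the tray's x
- sanding_block: cork sanding block, 60 x 97 x 26 mm, a bystander; origin at its underside
- paint_can: closed grey and blue paint can, 96 mm across and 100 mm high, fixed at the back of the bench, a bystander (a spare inner piece is shut in it, out of play); origin at its underside
- block_tall: upright wooden block, 44 x 45 x 68 mm, a bystander; origin at its underside
Not all that is in view belongs to the job. Leave any blue or turquoise look-alike of the part that bears housing_c_center alone.

How it is judged:
On the way, in this order (a step that is already met when the one before it is completed fails the run):
1. a first housing is held at least 58 mm clear of the bench and tipped by more than 20 degrees (((height (world z) of housing_a_center above 0.08 m and (angle between housing_a_center's own x axis and vertical below 1.22 rad or angle between housing_a_center's own x axis and vertical above 1.92 rad)) or (height (world z) of housing_b_center above 0.08 m and (angle between housing_b_center's own x axis and vertical below 1.22 rad or angle between housing_b_center's own x axis and vertical above 1.92 rad)) or (height (world z) of housing_c_center above 0.08 m and (angle between housing_c_center's own x axis and vertical below 1.22 rad or angle between housing_c_center's own x axis and vertical above 1.92 rad)))), for 0.15 s.
2. one housing lies flat on the board or in the tray (((((horizontal distance between housing_a_center and pass_board below 0.1 m and height (world z) of housing_a_center between 0.04 and 0.058 m) or (horizontal distance between housing_a_center and reject_tray below 0.12 m and height (world z) of housing_a_center between 0.018 and 0.04 m)) and angle between housing_a_center's own z axis and vertical below 0.12 rad) or (((horizontal distance between housing_b_center and pass_board below 0.1 m and height (world z) of housing_b_center between 0.04 and 0.058 m) or (horizontal distance between housing_b_center and reject_tray below 0.12 m and height (world z) of housing_b_center between 0.018 and 0.04 m)) and angle between housing_b_center's own z axis and vertical below 0.12 rad) or (((horizontal distance between housing_c_center and pass_board below 0.1 m and height (world z) of housing_c_center between 0.04 and 0.058 m) or (horizontal distance between housing_c_center and reject_tray below 0.12 m and height (world z) of housing_c_center between 0.018 and 0.04 m)) and angle between housing_c_center's own z axis and vertical below 0.12 rad))), for 0.2 s.
3. a next housing is held clear of the bench and tipped by more than 20 degrees (((((horizontal distance between housing_a_center and pass_board below 0.1 m and height (world z) of housing_a_center between 0.04 and 0.058 m) or (horizontal distance between housing_a_center and reject_tray below 0.12 m and height (world z) of housing_a_center between 0.018 and 0.04 m)) and angle between housing_a_center's own z axis and vertical below 0.12 rad) or (((horizontal distance between housing_b_center and pass_board below 0.1 m and height (world z) of housing_b_center between 0.04 and 0.058 m) or (horizontal distance between housing_b_center and reject_tray below 0.12 m and height (world z) of housing_b_center between 0.018 and 0.04 m)) and angle between housing_b_center's own z axis and vertical below 0.12 rad) or (((horizontal distance between housing_c_center and pass_board below 0.1 m and height (world z) of housing_c_center between 0.04 and 0.058 m) or (horizontal distance between housing_c_center and reject_tray below 0.12 m and height (world z) of housing_c_center between 0.018 and 0.04 m)) and angle between housing_c_center's own z axis and vertical below 0.12 rad)) and ((height (world z) of housing_a_center above 0.08 m and (angle between housing_a_center's own x axis and vertical below 1.22 rad or angle between housing_a_center's own x axis and vertical above 1.92 rad)) or (height (world z) of housing_b_center above 0.08 m and (angle between housing_b_center's own x axis and vertical below 1.22 rad or angle between housing_b_center's own x axis and vertical above 1.92 rad)) or (height (world z) of housing_c_center above 0.08 m and (angle between housing_c_center's own x axis and vertical below 1.22 rad or angle between housing_c_center's own x axis and vertical above 1.92 rad)))), for 0.15 s.
4. two housings lie flat on the board or in the tray (((((horizontal distance between housing_a_center and pass_board below 0.1 m and height (world z) of housing_a_center between 0.04 and 0.058 m) or (horizontal distance between housing_a_center and reject_tray below 0.12 m and height (world z) of housing_a_center between 0.018 and 0.04 m)) and angle between each of housing_a_center, housing_b_center's own z axis and vertical below 0.12 rad and ((horizontal distance between housing_b_center and pass_board below 0.1 m and height (world z) of housing_b_center between 0.04 and 0.058 m) or (horizontal distance between housing_b_center and reject_tray below 0.12 m and height (world z) of housing_b_center between 0.018 and 0.04 m))) or (((horizontal distance between housing_a_center and pass_board below 0.1 m and height (world z) of housing_a_center between 0.04 and 0.058 m) or (horizontal distance between housing_a_center and reject_tray below 0.12 m and height (world z) of housing_a_center between 0.018 and 0.04 m)) and angle between each of housing_a_center, housing_c_center's own z axis and vertical below 0.12 rad and ((horizontal distance between housing_c_center and pass_board below 0.1 m and height (world z) of housing_c_center between 0.04 and 0.058 m) or (horizontal distance between housing_c_center and reject_tray below 0.12 m and height (world z) of housing_c_center between 0.018 and 0.04 m))) or (((horizontal distance between housing_b_center and pass_board below 0.1 m and height (world z) of housing_b_center between 0.04 and 0.058 m) or (horizontal distance between housing_b_center and reject_tray below 0.12 m and height (world z) of housing_b_center between 0.018 and 0.04 m)) and angle between each of housing_b_center, housing_c_center's own z axis and vertical below 0.12 rad and ((horizontal distance between housing_c_center and pass_board below 0.1 m and height (world z) of housing_c_center between 0.04 and 0.058 m) or (horizontal distance between housing_c_center and reject_tray below 0.12 m and height (world z) of housing_c_center between 0.018 and 0.04 m))))), for 0.2 s.
5. the last housing is held clear of the bench and tipped by more than 20 degrees (((((horizontal distance between housing_a_center and pass_board below 0.1 m and height (world z) of housing_a_center between 0.04 and 0.058 m) or (horizontal distance between housing_a_center and reject_tray below 0.12 m and height (world z) of housing_a_center between 0.018 and 0.04 m)) and angle between each of housing_a_center, housing_b_center's own z axis and vertical below 0.12 rad and ((horizontal distance between housing_b_center and pass_board below 0.1 m and height (world z) of housing_b_center between 0.04 and 0.058 m) or (horizontal distance between housing_b_center and reject_tray below 0.12 m and height (world z) of housing_b_center between 0.018 and 0.04 m))) or (((horizontal distance between housing_a_center and pass_board below 0.1 m and height (world z) of housing_a_center between 0.04 and 0.058 m) or (horizontal distance between housing_a_center and reject_tray below 0.12 m and height (world z) of housing_a_center between 0.018 and 0.04 m)) and angle between each of housing_a_center, housing_c_center's own z axis and vertical below 0.12 rad and ((horizontal distance between housing_c_center and pass_board below 0.1 m and height (world z) of housing_c_center between 0.04 and 0.058 m) or (horizontal distance between housing_c_center and reject_tray below 0.12 m and height (world z) of housing_c_center between 0.018 and 0.04 m))) or (((horizontal distance between housing_b_center and pass_board below 0.1 m and height (world z) of housing_b_center between 0.04 and 0.058 m) or (horizontal distance between housing_b_center and reject_tray below 0.12 m and height (world z) of housing_b_center between 0.018 and 0.04 m)) and angle between each of housing_b_center, housing_c_center's own z axis and vertical below 0.12 rad and ((horizontal distance between housing_c_center and pass_board below 0.1 m and height (world z) of housing_c_center between 0.04 and 0.058 m) or (horizontal distance between housing_c_center and reject_tray below 0.12 m and height (world z) of housing_c_center between 0.018 and 0.04 m)))) and ((height (world z) of housing_a_center above 0.08 m and (angle between housing_a_center's own x axis and vertical below 1.22 rad or angle between housing_a_center's own x axis and vertical above 1.92 rad)) or (height (world z) of housing_b_center above 0.08 m and (angle between housing_b_center's own x axis and vertical below 1.22 rad or angle between housing_b_center's own x axis and vertical above 1.92 rad)) or (height (world z) of housing_c_center above 0.08 m and (angle between housing_c_center's own x axis and vertical below 1.22 rad or angle between housing_c_center's own x axis and vertical above 1.92 rad)))), for 0.15 s.
At the end, for the whole second after the job is handed in: All three housings lie flat (within 7 degrees) and at rest, those with a loose inner piece on the floor of the red tray and the sound ones on the top of the wooden board, with its centre within 10 cm of the board's centre or 12 cm of the tray's (((horizontal distance between housing_a_center and pass_board below 0.1 m and height (world z) of housing_a_center between 0.04 and 0.058 m) or (horizontal distance between housing_a_center and reject_tray below 0.12 m and height (world z) of housing_a_center between 0.018 and 0.04 m)) and angle between each of housing_a_center, housing_b_center, housing_c_center's own z axis and vertical below 0.12 rad and ((horizontal distance between housing_b_center and pass_board below 0.1 m and height (world z) of housing_b_center between 0.04 and 0.058 m) or (horizontal distance between housing_b_center and reject_tray below 0.12 m and height (world z) of housing_b_center between 0.018 and 0.04 m)) and ((horizontal distance between housing_c_center and pass_board below 0.1 m and height (world z) of housing_c_center between 0.04 and 0.058 m) or (horizontal distance between housing_c_center and reject_tray below 0.12 m and height (world z) of housing_c_center between 0.018 and 0.04 m)) and linear speed of each of housing_a, housing_b, housing_c below 0.02 m/s and (horizontal distance between core_loose_1 and paint_can below 0.05 m or horizontal distance between core_loose_1 and reject_tray below 0.2 m) and (horizontal distance between core_loose_2 and paint_can below 0.05 m or horizontal distance between core_loose_2 and reject_tray below 0.2 m) and (horizontal distance between core_firm_1 and paint_can below 0.05 m or horizontal distance between core_firm_1 and pass_board below 0.2 m) and (horizontal distance between core_firm_2 and paint_can below 0.05 m or horizontal distance between core_firm_2 and pass_board below 0.2 m)); the robot touches nothing.
It fails at once if the sanding block is pushed more than 3 cm from where it was, or toppled (distance of sanding_block from where it was at the start of the episode above 0.03 m or angle between sanding_block's own z axis and vertical above 0.4 rad).
It fails at once if the wooden block is pushed more than 3 cm from where it was, or toppled (distance of block_tall from where it was at the start of the episode above 0.03 m or angle between block_tall's own z axis and vertical above 0.4 rad).
It also fails if it takes over 72 s, if anything falls off the work surface, if the arm or the gripper's body presses on something with over 40 N, if the wrist force passes 120 N, or if a joint passes its speed limit or range.

## Working session

There is one attempt and no reset: what is moved stays moved. The work goes in short steps, Python scripts to look and compute and a shell command to move; the robot and the scene stay as the last step left them, time stands still between calls to the robot, and variables do not carry over. Pictures are saved under pics/ and viewed, and the job is handed in when it is done.

```bash
ls; mkdir -p pics; python3 - <<'E'
from bench import env
import cv2,json
for n in("scene","top"):
    im=env.snapshot(n); cv2.imwrite(f"pics/{n}0.png",im[:,:,::-1]); m=env.camera_model(n); print(n,m)
print(env.state())
E
```

```text
pics
scene {'fx': 389.2720588929992, 'fy': 389.2720588929992, 'cx': 311.38235183223685, 'cy': 201.15361778326158, 'world_to_cam': array([[ 0.76288941, -0.64650789, -0.00522478, -0.32768078],
       [ 0.43031563,  0.50171471,  0.75040709, -0.28877979],
       [-0.48252276, -0.57472593,  0.66095529, -0.96194117],
       [ 0.        ,  0.        ,  0.        ,  1.        ]])}
top {'fx': 395.159923909674, 'fy': 395.159923909674, 'cx': 321.74687325098466, 'cy': 195.60301113793273, 'world_to_cam': array([[-0.01736623, -0.99976055, -0.01331378,  0.09375877],
       [ 0.99574259, -0.01849899,  0.09030215, -0.48754688],
       [-0.09052682, -0.01168889,  0.99582542, -1.28267592],
       [ 0.        ,  0.        ,  0.        ,  1.        ]])}
{'time_s': 0.1, 'q': array([ 1.14500796e+00,  1.26327767e-01, -4.05312324e-02,  1.40540501e+00,
        1.90551790e-05,  1.57077387e+00]), 'qvel': array([-0.00113264, -0.00157436,  0.00110218, -0.00108606, -0.00011122,
       -0.00056969]), 'tau': array([-1.29967477e-03, -4.36907208e+01,  3.53604198e+01,  1.38822687e-02,
        9.74743512e-05,  1.15220959e-05]), 'eef_pos': array([0.21668285, 0.47777972, 0.23059102]), 'tcp_rot': array([-0.89092174,  1.38232557,  0.88964146]), 'wrist_force': array([ 0.0728403 , -0.84050888,  0.17958852]), 'moment': array([ 0.03381501, -0.00297332, -0.00102689]), 'grip_width': 0.08557236446158985}
```

View pics/scene0.png

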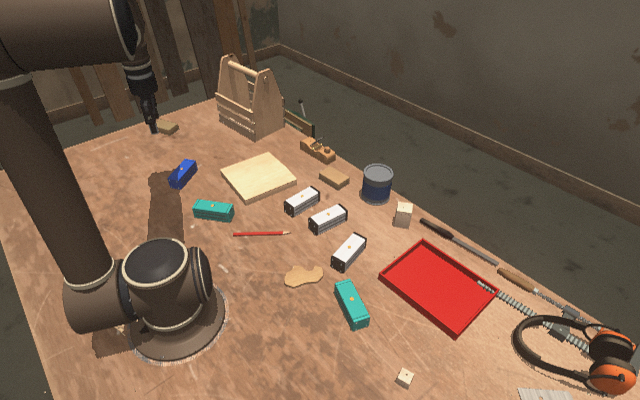

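View pics/top0.png

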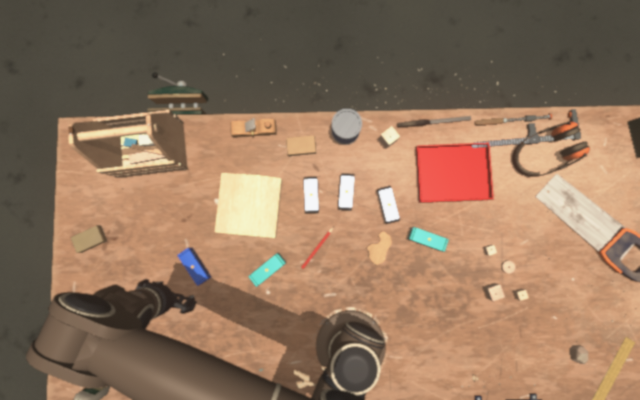

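Candidates, as top-view pixels: white/silver boxes with black ends at (311,195), (346,191) and (388,204). The look-alikes are turquoise at (267,269) and (428,239), and blue at (193,266). The three silver boxes with black caps fit the description. I'll confirm that in an enlarged crop and measure them.

```bash
cat > h.py <<'E'
import cv2,numpy as np
from bench import env
def proj(n,P):
    m=env.camera_model(n);W=np.array(m["world_to_cam"]);c=W[:3,:3]@np.array(P,float)+W[:3,3]
    return np.array([m["fx"]*c[0]/-c[2]+m["cx"],m["fy"]*-c[1]/-c[2]+m["cy"]])
def ray(n,u,v,z):
    m=env.camera_model(n);W=np.array(m["world_to_cam"]);R=W[:3,:3];C=-R.T@W[:3,3]
    d=R.T@np.array([(u-m["cx"])/m["fx"],-(v-m["cy"])/m["fy"],-1.])
    return C+d*(z-C[2])/d[2]
def rect(n,mask,z,amin=80):
    out=[]
    for c in cv2.findContours(mask.astype(np.uint8),cv2.RETR_EXTERNAL,cv2.CHAIN_APPROX_NONE)[0]:
        if cv2.contourArea(c)<amin: continue
        P=np.array([ray(n,u,v,z)[:2] for u,v in c[:,0].astype(float)])
        (cx,cy),(w,h),a=cv2.minAreaRect((P*1000).astype(np.float32))
        if w<h: a+=90
        a=(a+90)%180-90
        out.append((c[:,0].mean(0).round(),round(cx),round(cy),round(max(w,h)),round(min(w,h)),round(a,1)))
    return out
E
python3 - <<'E'
from h import *
im=cv2.imread("pics/top0.png");hsv=cv2.cvtColor(im,cv2.COLOR_BGR2HSV);H,S,V=cv2.split(hsv)
print("cam",-np.array(env.camera_model("top")["world_to_cam"])[:3,:3].T@np.array(env.camera_model("top")["world_to_cam"])[:3,3])
roi=np.zeros(H.shape,bool);roi[160:235,290:410]=1
print("white",rect("top",(S<50)&(V>150)&roi,.044))
print("red",rect("top",((H<6)|(H>174))&(S>180)&(V>120),.028,500))
roi[:]=0;roi[165:245,205:290]=1
print("board",rect("top",(V>190)&roi&(S<140),.026,1000))
cv2.imwrite("pics/crop0.png",cv2.resize(im[120:250,200:460],None,fx=3,fy=3,interpolation=cv2.INTER_CUBIC))
s=cv2.imread("pics/scene0.png")
cv2.imwrite("pics/crop1.png",cv2.resize(s[140:340,210:420],None,fx=3,fy=3,interpolation=cv2.INTER_CUBIC))
E
```

```text
cam [0.37098286 0.06972414 1.3225961 ]
white [(array([389., 204.]), 455, -130, 107, 47, 12.6), (array([311., 194.]), 493, 121, 106, 47, 1.8), (array([346., 191.]), 501, 6, 107, 47, -5.5)]
red []
board [(array([244., 206.]), 465, 333, 282, 261, 89.0)]
```

View pics/crop0.png

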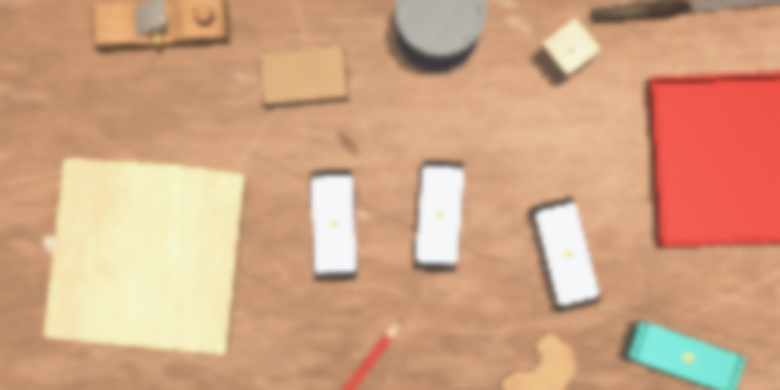

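View pics/crop1.png

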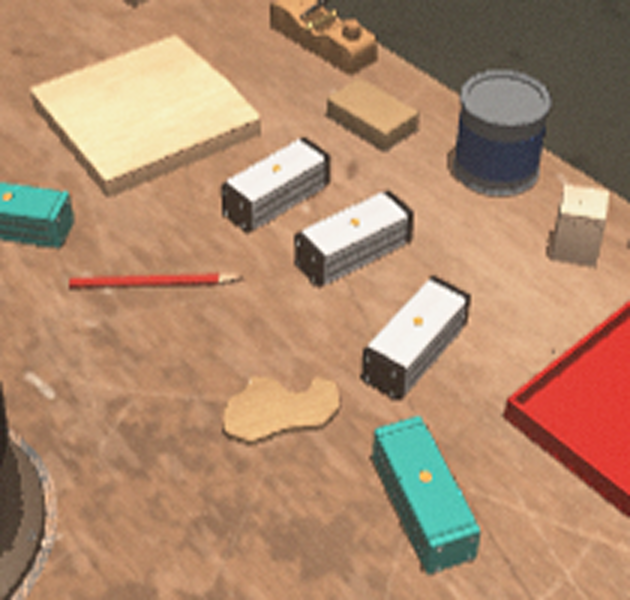

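The crops show the three silver boxes with black caps. The turquoise ones have no such finish and will be left alone. Next I'll find the board corners and the tray, then plan the first grasp.

```bash
cat >> h.py <<'E'
from scipy.spatial.transform import Rotation as Ro
def go(x,y,z,yaw=None,flip=0):
    "yaw deg: direction of housing length; tool x down, tool z = across"
    s=env.state();R=Ro.from_rotvec(s["tcp_rot"]).as_matrix();p=s["eef_pos"]
    d=R.T@(np.array([x,y,z])-p)/.75
    res=[]
    if yaw is not None:
        for f in(0,180):
            a=np.radians(yaw+90+f);zt=np.array([np.cos(a),np.sin(a),0]);xt=np.array([0,0,-1.])
            T=np.c_[xt,np.cross(zt,xt),zt];res.append((Ro.from_matrix(R.T@T).as_rotvec()/(np.pi/2)).round(4))
    print("dp",d.round(4),"mm",round(np.linalg.norm(d)*750),"twist",*res)
def st():
    s=env.state();print("t",round(s["time_s"],2),"p",s["eef_pos"].round(4),"F",s["wrist_force"].round(2),"M",s["moment"].round(3),"w",round(s["grip_width"],4),"q",s["q"].round(2));return s
E
python3 - <<'E'
from h import *
im=cv2.imread("pics/top0.png");hsv=cv2.cvtColor(im,cv2.COLOR_BGR2HSV);H,S,V=cv2.split(hsv)
print(hsv[170,455],hsv[205,248],hsv[240,250])
print("red",rect("top",((H<6)|(H>174))&(S>150)&(V>80),.028,500))
c=[(65,158),(243,175),(225,353),(43,337)]
P=np.array([ray("top",u/3+200,v/3+120,.026)[:2] for u,v in c]);print(P.round(3),P.mean(0))
roi=np.zeros(H.shape,bool);roi[165:245,205:290]=1
for t in(100,110,120): print("board",rect("top",(H>19)&(S<t)&(V>170)&roi,.026,1000))
for nm,u,v,z in(("cork",301,146,.026),("tall",391,134,.068)):print(nm,ray("top",u,v,z))
# cross-check housing in the scene view by projection
for x,y in((.455,-.13),(.493,.121),(.501,.006)):print(proj("scene",(x,y,.044)))
s=st();print(Ro.from_rotvec(s["tcp_rot"]).as_matrix().round(2))
go(.493,.121,.16,1.8)
E
```

```text
[  2 175 241] [ 27  52 246] [ 13 102 205]
red [(array([454., 173.]), 558, -351, 240, 188, -88.7)]
[[0.572 0.416]
 [0.549 0.219]
 [0.354 0.24 ]
 [0.374 0.439]] [0.46212245 0.32862714]
board [(array([248., 205.]), 465, 332, 206, 201, 84.0)]
board [(array([248., 205.]), 465, 332, 206, 201, 84.0)]
board [(array([248., 205.]), 465, 332, 206, 201, 84.0)]
cork [0.65622946 0.15124869 0.026     ]
tall [ 0.68041609 -0.14242592  0.068     ]
[348.67717255 246.37377416]
[301.95607987 195.78942298]
[328.04229486 213.43380966]
t 0.1 p [0.2167 0.4778 0.2306] F [ 0.07 -0.84  0.18] M [ 0.034 -0.003 -0.001] w 0.0856 q [ 1.15  0.13 -0.04  1.41  0.    1.57]
[[-0.   -0.91  0.41]
 [-0.    0.41  0.91]
 [-1.    0.   -0.  ]]
dp [ 0.0945 -0.532  -0.2809] mm 457 twist [-2.911e-01 -9.000e-04 -2.000e-04] [ 1.7089e+00 -3.0000e-04  1.3000e-03]
```

```bash
R='{"dp":[0.0945,-0.532,-0.281],"twist":[-0.291,0,0]}'; python3 -m creep '[{"dp":[0.0945,-0.532,-0.281],"twist":[-0.291,0,0]},{"dp":[0.0945,-0.532,-0.281],"twist":[-0.291,0,0]},{"dp":[0.0945,-0.532,-0.281],"twist":[-0.291,0,0]},{"dp":[0.0945,-0.532,-0.281],"twist":[-0.291,0,0]},{"dp":[0.0945,-0.532,-0.281],"twist":[-0.291,0,0]},{"dp":[0.0945,-0.532,-0.281],"twist":[-0.291,0,0]},{"dp":[0.0945,-0.532,-0.281],"twist":[-0.291,0,0]},{"dp":[0.0945,-0.532,-0.281],"twist":[-0.291,0,0]},{"dp":[0.0945,-0.532,-0.281],"twist":[-0.291,0,0]},{"dp":[0.0945,-0.532,-0.281],"twist":[-0.291,0,0]},{"dp":[0.0945,-0.532,-0.281],"twist":[-0.291,0,0]},{"dp":[0.0945,-0.532,-0.281],"twist":[-0.291,0,0]},{"dp":[0.0945,-0.532,-0.281],"twist":[-0.291,0,0]}]' -1; python3 -c "
from h import *
st();go(.493,.121,.007,1.8)"
```

```text
time_s: 1.4
eef_pos: [0.4924, 0.1217, 0.1601]
tcp_rot: [-1.233, 1.195, 1.233]
wrist_force: [-0.6, 0.6, 0.1]
grip_width: 0.0853
t 1.4 p [0.4924 0.1217 0.1601] F [-0.63  0.63  0.05] M [-0.02  -0.007  0.031] w 0.0853 q [ 0.24  0.1  -0.22  1.25 -0.    0.21]
dp [ 0.2041 -0.001  -0.0008] mm 153 twist [ 0.0006 -0.0007 -0.0006] [-1.9994e+00  1.0000e-03 -1.1000e-03]
```

```bash
python3 -m creep '[{"dp":[0.05,-0.001,-0.001],"twist":[0,0,0]},{"dp":[0.1,-0.001,-0.001],"twist":[0,0,0]},{"dp":[0.15,-0.001,-0.001],"twist":[0,0,0]},{"dp":[0.18,-0.001,-0.001],"twist":[0,0,0]},{"dp":[0.2,-0.001,-0.001],"twist":[0,0,0]},{"dp":[0.204,-0.001,-0.001],"twist":[0,0,0]},{"dp":[0.204,-0.001,-0.001],"twist":[0,0,0]}]' -1; python3 -m creep '[{"dp":[0,0,0],"twist":[0,0,0]},{"dp":[0,0,0],"twist":[0,0,0]},{"dp":[0,0,0],"twist":[0,0,0]},{"dp":[0,0,0],"twist":[0,0,0]},{"dp":[0,0,0],"twist":[0,0,0]},{"dp":[0,0,0],"twist":[0,0,0]}]' 1 80;  python3 -c "
from h import *
st();go(.493,.121,.18,1.8)"
```

```text
time_s: 2.1
eef_pos: [0.4925, 0.1217, 0.0073]
tcp_rot: [-1.234, 1.195, 1.235]
wrist_force: [0.5, -0.3, 0.6]
grip_width: 0.0853
time_s: 2.7
eef_pos: [0.4935, 0.1215, 0.0086]
tcp_rot: [-1.236, 1.193, 1.233]
wrist_force: [-0.8, -1.3, 6.8]
grip_width: 0.0432
t 2.7 p [0.4935 0.1215 0.0086] F [-0.77 -1.29  6.78] M [-0.505  0.129  0.101] w 0.0432 q [ 0.24  0.19 -0.46  0.91 -0.    0.21]
dp [-0.2285  0.0005 -0.001 ] mm 171 twist [ 0.0015 -0.0009  0.0006] [-1.9985e+00 -1.0000e-03 -1.4000e-03]
```

```bash
python3 -m creep '[{"dp":[-0.03,0,0],"twist":[0,0,0]},{"dp":[-0.08,0,0],"twist":[0,0,0]},{"dp":[-0.13,0,0],"twist":[0,0,0]},{"dp":[-0.18,0,0],"twist":[0,0,0]},{"dp":[-0.21,0,0],"twist":[0,0,0]},{"dp":[-0.228,0,0],"twist":[0,0,0]},{"dp":[-0.228,0,0],"twist":[0,0,0]},{"dp":[-0.228,0,0],"twist":[0,0,0]},{"dp":[-0.228,0,0],"twist":[0,0,0]},{"dp":[-0.228,0,0],"twist":[0,0,0]},{"dp":[-0.228,0,0],"twist":[0,0,0]}]' 1 80;  python3 -c "
from h import *
st()"
python3 -m creep '[{"dp":[0,0,0],"twist":[0,0,0]},{"dp":[0,0,0],"twist":[0,0,0]},{"dp":[0,0,0],"twist":[0,0,0]}]';  python3 -c "
from h import *
st();go(.493,.121,.18,1.8)"
```

```text
time_s: 3.8
eef_pos: [0.4928, 0.1216, 0.1786]
tcp_rot: [-1.235, 1.195, 1.234]
wrist_force: [-0.5, -0.3, -4.8]
grip_width: 0.0431
t 3.8 p [0.4928 0.1216 0.1786] F [-0.48 -0.27 -4.76] M [ 0.069 -0.031 -0.01 ] w 0.0431 q [ 0.24  0.1  -0.19  1.29 -0.    0.21]
time_s: 4.1
eef_pos: [0.4928, 0.1217, 0.1785]
tcp_rot: [-1.235, 1.195, 1.234]
wrist_force: [-0.3, -0.0, -5.1]
grip_width: 0.0429
t 4.1 p [0.4928 0.1217 0.1785] F [-0.29 -0.05 -5.08] M [-0.009 -0.001 -0.041] w 0.0429 q [ 0.24  0.1  -0.19  1.29 -0.    0.21]
dp [-0.002  -0.0002 -0.0009] mm 2 twist [ 0.0016 -0.0011 -0.0006] [-1.9984e+00  1.0000e-03 -1.8000e-03]
```

```bash
cat >> h.py <<'E'
def mm(n=8):
    A=[]
    for i in range(n):
        s=env.state();A.append(np.r_[s["wrist_force"],s["moment"]]);env.snapshot("top")
    A=np.array(A);R=Ro.from_rotvec(s["tcp_rot"]).as_matrix()
    print("t",round(s["time_s"],2),"F,M mean",A.mean(0).round(3),"sd",A.std(0).round(3),"M about tool z",(R.T@A.mean(0)[3:])[2].round(3),"w",round(s["grip_width"],4))
E
python3 -c "
from h import *
mm()"
python3 -m creep '[{"dp":[0,0,0],"twist":[0,0,0.08]},{"dp":[0,0,0],"twist":[0,0,0.17]},{"dp":[0,0,0],"twist":[0,0,0.26]},{"dp":[0,0,0],"twist":[0,0,0.34]},{"dp":[0,0,0],"twist":[0,0,0.36]},{"dp":[0,0,0],"twist":[0,0,0.36]},{"dp":[0,0,0],"twist":[0,0,0.36]},{"dp":[0,0,0],"twist":[0,0,0.36]},{"dp":[0,0,0],"twist":[0,0,0.36]},{"dp":[0,0,0],"twist":[0,0,0.36]}]'
python3 -c "
from h import *
st();mm(2)"
python3 -m creep '[{"dp":[0,0,0],"twist":[0,0,-0.08]},{"dp":[0,0,0],"twist":[0,0,-0.17]},{"dp":[0,0,0],"twist":[0,0,-0.26]},{"dp":[0,0,0],"twist":[0,0,-0.34]},{"dp":[0,0,0],"twist":[0,0,-0.36]},{"dp":[0,0,0],"twist":[0,0,-0.36]},{"dp":[0,0,0],"twist":[0,0,-0.36]},{"dp":[0,0,0],"twist":[0,0,-0.36]}]'
python3 -c "
from h import *
st();mm();go(.493,.121,.18,1.8)"
```

```text
t 4.45 F,M mean [ 3.700e-02  2.040e-01 -4.987e+00  0.000e+00 -1.100e-02  1.000e-03] sd [0.403 0.282 0.365 0.023 0.011 0.032] M about tool z -0.011 w 0.0431
time_s: 5.5
eef_pos: [0.4926, 0.1217, 0.1799]
tcp_rot: [-0.92, 1.605, 1.633]
wrist_force: [-0.4, 0.1, -3.6]
grip_width: 0.0429
t 5.5 p [0.4926 0.1217 0.1799] F [-0.41  0.06 -3.64] M [-0.001 -0.914  0.045] w 0.0429 q [0.19 0.56 0.31 1.87 0.08 0.14]
t 5.55 F,M mean [ 0.138 -0.052 -4.095  0.01  -0.938  0.029] sd [0.551 0.114 0.459 0.011 0.024 0.015] M about tool z -0.938 w 0.0431
time_s: 6.4
eef_pos: [0.4929, 0.1217, 0.1791]
tcp_rot: [-1.235, 1.195, 1.234]
wrist_force: [-1.0, -1.0, -4.4]
grip_width: 0.0428
t 6.4 p [0.4929 0.1217 0.1791] F [-1.04 -0.98 -4.37] M [-0.003  0.076  0.009] w 0.0428 q [ 0.24  0.1  -0.18  1.29 -0.    0.21]
t 6.75 F,M mean [-0.169 -0.075 -4.919 -0.012  0.087  0.012] sd [0.427 0.708 0.464 0.022 0.017 0.02 ] M about tool z 0.087 w 0.0429
dp [-0.0012 -0.0002 -0.0009] mm 1 twist [ 0.0015 -0.0011  0.0002] [-1.9985e+00 -3.0000e-04 -1.7000e-03]
```

The moment shifted by +0.098 N·m, which suggests a loose piece. I'll confirm by tipping the other way, where a loose piece should shift it by about -0.22.

```bash
python3 -m creep '[{"dp":[0,0,0],"twist":[0,0,-0.08]},{"dp":[0,0,0],"twist":[0,0,-0.17]},{"dp":[0,0,0],"twist":[0,0,-0.26]},{"dp":[0,0,0],"twist":[0,0,-0.33]},{"dp":[0,0,0],"twist":[0,0,-0.34]},{"dp":[0,0,0],"twist":[0,0,-0.34]},{"dp":[0,0,0],"twist":[0,0,-0.34]},{"dp":[0,0,0],"twist":[0,0,-0.34]},{"dp":[0,0,0],"twist":[0,0,-0.34]}]'
python3 -m creep '[{"dp":[0,0,0],"twist":[0,0,0.08]},{"dp":[0,0,0],"twist":[0,0,0.17]},{"dp":[0,0,0],"twist":[0,0,0.26]},{"dp":[0,0,0],"twist":[0,0,0.33]},{"dp":[0,0,0],"twist":[0,0,0.34]},{"dp":[0,0,0],"twist":[0,0,0.34]},{"dp":[0,0,0],"twist":[0,0,0.34]},{"dp":[0,0,0],"twist":[0,0,0.34]}]'
python3 -c "
from h import *
st();mm()
im=env.snapshot('scene');cv2.imwrite('pics/s1.png',im[:,:,::-1])
a=np.radians(1.3)
go(.558-.055*np.sin(a)*-1,-.351-.055,.16,1.3)
go(.558+.001,-.351-.055,.16,1.3)"
```

```text
time_s: 7.7
eef_pos: [0.4941, 0.1219, 0.1797]
tcp_rot: [-1.434, 0.787, 0.833]
wrist_force: [0.1, -0.2, -4.3]
grip_width: 0.0429
time_s: 8.5
eef_pos: [0.4934, 0.1219, 0.1802]
tcp_rot: [-1.236, 1.193, 1.232]
wrist_force: [0.1, 0.3, -4.3]
grip_width: 0.0427
t 8.5 p [0.4934 0.1219 0.1802] F [ 0.06  0.3  -4.3 ] M [-0.019 -0.112 -0.02 ] w 0.0427 q [ 0.24  0.1  -0.18  1.29 -0.    0.21]
t 8.85 F,M mean [ 0.114 -0.262 -4.704  0.007 -0.124 -0.008] sd [0.418 0.345 0.545 0.036 0.022 0.02 ] M about tool z -0.124 w 0.0428
dp [ 0.0277 -0.0633 -0.7063] mm 532 twist [ 0.0069 -0.001   0.0002] [-1.9931e+00 -3.0000e-04 -1.6000e-03]
dp [ 0.0277 -0.063  -0.7063] mm 532 twist [ 0.0069 -0.001   0.0002] [-1.9931e+00 -3.0000e-04 -1.6000e-03]
```

View pics/s1.png

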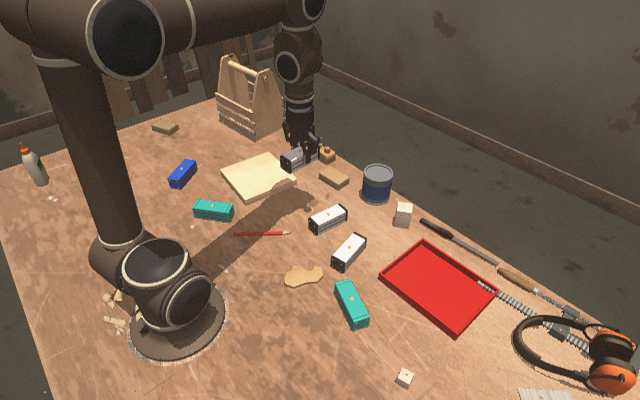

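The shift was -0.21 N·m end to end, so housing 1 is loose. The picture shows it held level at about (299,158) with the bench otherwise unchanged. I'll take it to the tray.

```bash
python3 -m creep '[{"dp":[0,-0.003,-0.03],"twist":[0,0,0]},{"dp":[0,-0.007,-0.08],"twist":[0,0,0]},{"dp":[0.005,-0.012,-0.14],"twist":[0,0,0]},{"dp":[0.01,-0.018,-0.2],"twist":[0,0,0]},{"dp":[0.012,-0.023,-0.26],"twist":[0,0,0]},{"dp":[0.015,-0.028,-0.32],"twist":[0,0,0]},{"dp":[0.018,-0.034,-0.38],"twist":[0,0,0]},{"dp":[0.02,-0.04,-0.44],"twist":[0,0,0]},{"dp":[0.022,-0.045,-0.5],"twist":[0,0,0]},{"dp":[0.025,-0.05,-0.56],"twist":[0.007,0,0]},{"dp":[0.028,-0.055,-0.62],"twist":[0.007,0,0]},{"dp":[0.028,-0.06,-0.67],"twist":[0.007,0,0]},{"dp":[0.028,-0.063,-0.7],"twist":[0.007,0,0]},{"dp":[0.028,-0.063,-0.706],"twist":[0.007,0,0]},{"dp":[0.028,-0.063,-0.706],"twist":[0.007,0,0]},{"dp":[0.028,-0.063,-0.706],"twist":[0.007,0,0]}]'; python3 -c "
from h import *
st();go(.559,-.406,.0145,1.3)"
```

```text
time_s: 10.55
eef_pos: [0.559, -0.4048, 0.1595]
tcp_rot: [-1.227, 1.199, 1.226]
wrist_force: [0.2, 0.6, -4.3]
grip_width: 0.0429
t 10.55 p [ 0.559  -0.4048  0.1595] F [ 0.2   0.59 -4.28] M [ 0.017 -0.1    0.032] w 0.0429 q [-0.63  0.45  0.24  1.36 -0.   -0.65]
dp [ 1.934e-01 -1.000e-04 -1.500e-03] mm 145 twist [ 0.0002 -0.0004 -0.0001] [-1.9998e+00  1.0000e-04 -6.0000e-04]
```

```bash
python3 -m creep '[{"dp":[0.04,0,-0.001],"twist":[0,0,0]},{"dp":[0.08,0,-0.001],"twist":[0,0,0]},{"dp":[0.12,0,-0.001],"twist":[0,0,0]},{"dp":[0.15,0,-0.001],"twist":[0,0,0]},{"dp":[0.175,0,-0.001],"twist":[0,0,0]},{"dp":[0.188,0,-0.001],"twist":[0,0,0]},{"dp":[0.193,0,-0.001],"twist":[0,0,0]},{"dp":[0.193,0,-0.001],"twist":[0,0,0]}]'; python3 -m creep '[{"dp":[0,0,0],"twist":[0,0,0]},{"dp":[0,0,0],"twist":[0,0,0]},{"dp":[0,0,0],"twist":[0,0,0]},{"dp":[0,0,0],"twist":[0,0,0]},{"dp":[0,0,0],"twist":[0,0,0]}]' -0.4; python3 -c "
from h import *
st()"
```

```text
time_s: 11.35
eef_pos: [0.5592, -0.4051, 0.0153]
tcp_rot: [-1.227, 1.198, 1.226]
wrist_force: [0.3, -0.8, -5.2]
grip_width: 0.0426
time_s: 11.85
eef_pos: [0.5594, -0.4054, 0.0158]
tcp_rot: [-1.228, 1.198, 1.225]
wrist_force: [0.6, 1.2, -0.3]
grip_width: 0.0596
t 11.85 p [ 0.5594 -0.4054  0.0158] F [ 0.59  1.2  -0.32] M [-0.015 -0.06  -0.022] w 0.0596 q [-0.63  0.5  -0.    1.06 -0.   -0.65]
```

```bash
python3 -m creep '[{"dp":[-0.03,0,0],"twist":[0,0,0]},{"dp":[-0.08,0,0],"twist":[0,0,0]},{"dp":[-0.14,0,0],"twist":[0,0,0]},{"dp":[-0.18,0,0],"twist":[0,0,0]},{"dp":[-0.19,0,0],"twist":[0,0,0]}]'; python3 -c "
from h import *
im=env.snapshot('scene');cv2.imwrite('pics/s2.png',im[:,:,::-1])
im=env.snapshot('top');cv2.imwrite('pics/t2.png',cv2.resize(im[120:260,280:500,::-1],None,fx=3,fy=3))
st();go(.455,-.130,.15,12.6)"
```

```text
time_s: 12.35
eef_pos: [0.5607, -0.4063, 0.1634]
tcp_rot: [-1.234, 1.197, 1.219]
wrist_force: [0.4, 0.7, -0.0]
grip_width: 0.0598
t 12.45 p [ 0.5599 -0.4057  0.16  ] F [ 0.22 -0.38 -0.73] M [-0.006  0.008  0.016] w 0.0596 q [-0.63  0.45  0.24  1.35 -0.   -0.65]
dp [0.0118 0.1312 0.3709] mm 295 twist [-0.125  -0.0022  0.0019] [1.875  0.0028 0.0032]
```

View pics/t2.png

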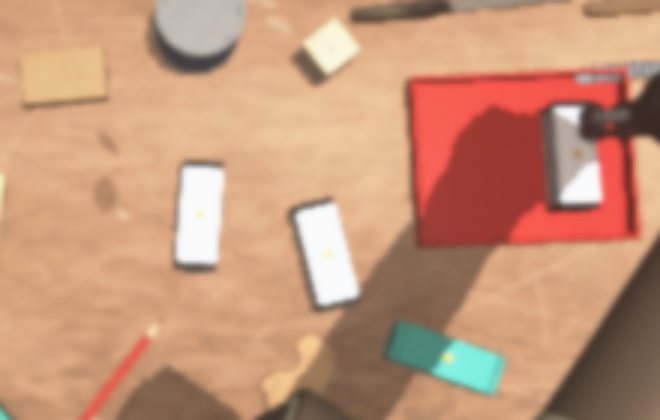

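View pics/s2.png

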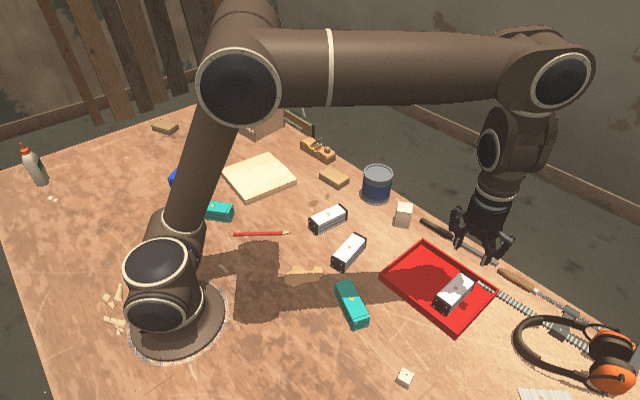

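Housing 1 lies flat in the right half of the tray, at crop pixel (575,155). The other two housings haven't moved. Next I'll go to the one at top pixel (388,204).

```bash
python3 -m creep '[{"dp":[0.002,0.015,0.04],"twist":[-0.02,0,0]},{"dp":[0.004,0.035,0.1],"twist":[-0.05,0,0]},{"dp":[0.006,0.055,0.16],"twist":[-0.08,0,0]},{"dp":[0.008,0.08,0.22],"twist":[-0.1,0,0]},{"dp":[0.01,0.1,0.28],"twist":[-0.125,-0.002,0.002]},{"dp":[0.012,0.12,0.34],"twist":[-0.125,-0.002,0.002]},{"dp":[0.012,0.131,0.371],"twist":[-0.125,-0.002,0.002]},{"dp":[0.012,0.131,0.371],"twist":[-0.125,-0.002,0.002]},{"dp":[0.012,0.131,0.371],"twist":[-0.125,-0.002,0.002]}]' -1; python3 -c "
from h import *
st();go(.455,-.130,.008,12.6)"
```

```text
time_s: 13.35
eef_pos: [0.4546, -0.1296, 0.1486]
tcp_rot: [-1.369, 1.098, 1.371]
wrist_force: [0.7, 0.1, -0.3]
grip_width: 0.0851
t 13.35 p [ 0.4546 -0.1296  0.1486] F [ 0.73  0.15 -0.31] M [-0.002 -0.018 -0.02 ] w 0.0851 q [-0.28  0.04 -0.31  1.22 -0.   -0.5 ]
dp [ 0.1875 -0.0006 -0.0007] mm 141 twist [ 0.0007  0.0001 -0.0011] [-1.9993e+00  1.7000e-03  2.0000e-04]
```

```bash
python3 -m creep '[{"dp":[0.05,0,0],"twist":[0,0,0]},{"dp":[0.1,0,0],"twist":[0,0,0]},{"dp":[0.15,0,0],"twist":[0,0,0]},{"dp":[0.175,0,0],"twist":[0,0,0]},{"dp":[0.187,0,0],"twist":[0,0,0]},{"dp":[0.187,0,0],"twist":[0,0,0]}]' -1; python3 -m creep '[{"dp":[0,0,0],"twist":[0,0,0]},{"dp":[0,0,0],"twist":[0,0,0]},{"dp":[0,0,0],"twist":[0,0,0]},{"dp":[0,0,0],"twist":[0,0,0]},{"dp":[0,0,0],"twist":[0,0,0]},{"dp":[0,0,0],"twist":[0,0,0]}]' 1 80
python3 -m creep '[{"dp":[-0.03,0,0],"twist":[0,0,0]},{"dp":[-0.08,0,0],"twist":[0,0,0]},{"dp":[-0.13,0,0],"twist":[0,0,0]},{"dp":[-0.18,0,0],"twist":[0,0,0]},{"dp":[-0.21,0,0],"twist":[0,0,0]},{"dp":[-0.228,0,0],"twist":[0,0,0]},{"dp":[-0.228,0,0],"twist":[0,0,0]},{"dp":[-0.228,0,0],"twist":[0,0,0]},{"dp":[-0.228,0,0],"twist":[0,0,0]},{"dp":[-0.228,0,0],"twist":[0,0,0]}]';  python3 -c "
from h import *
st();mm()"
```

```text
time_s: 13.95
eef_pos: [0.4537, -0.1301, 0.0068]
tcp_rot: [-1.366, 1.1, 1.373]
wrist_force: [-0.6, 0.2, 0.1]
grip_width: 0.0857
time_s: 14.55
eef_pos: [0.455, -0.1309, 0.0083]
tcp_rot: [-1.369, 1.099, 1.37]
wrist_force: [0.4, -2.6, 6.3]
grip_width: 0.0433
time_s: 15.55
eef_pos: [0.4545, -0.1304, 0.1778]
tcp_rot: [-1.367, 1.1, 1.372]
wrist_force: [-0.3, 0.1, -6.2]
grip_width: 0.043
t 15.55 p [ 0.4545 -0.1304  0.1778] F [-0.25  0.14 -6.18] M [-0.021  0.008 -0.04 ] w 0.043 q [-0.28  0.04 -0.25  1.28 -0.   -0.5 ]
t 15.9 F,M mean [-0.007 -0.07  -5.134  0.008 -0.018  0.013] sd [0.457 0.294 0.584 0.034 0.021 0.03 ] M about tool z -0.019 w 0.0429
```

```bash
python3 -m creep '[{"dp":[0,0,0],"twist":[0,0,0.08]},{"dp":[0,0,0],"twist":[0,0,0.17]},{"dp":[0,0,0],"twist":[0,0,0.26]},{"dp":[0,0,0],"twist":[0,0,0.34]},{"dp":[0,0,0],"twist":[0,0,0.36]},{"dp":[0,0,0],"twist":[0,0,0.36]},{"dp":[0,0,0],"twist":[0,0,0.36]},{"dp":[0,0,0],"twist":[0,0,0.36]},{"dp":[0,0,0],"twist":[0,0,0.36]},{"dp":[0,0,0],"twist":[0,0,0.36]}]'
python3 -m creep '[{"dp":[0,0,0],"twist":[0,0,-0.08]},{"dp":[0,0,0],"twist":[0,0,-0.17]},{"dp":[0,0,0],"twist":[0,0,-0.26]},{"dp":[0,0,0],"twist":[0,0,-0.34]},{"dp":[0,0,0],"twist":[0,0,-0.36]},{"dp":[0,0,0],"twist":[0,0,-0.36]},{"dp":[0,0,0],"twist":[0,0,-0.36]},{"dp":[0,0,0],"twist":[0,0,-0.36]}]'
python3 -c "
from h import *
st();mm()"
python3 -m creep '[{"dp":[0,0,0],"twist":[0,0,-0.08]},{"dp":[0,0,0],"twist":[0,0,-0.17]},{"dp":[0,0,0],"twist":[0,0,-0.26]},{"dp":[0,0,0],"twist":[0,0,-0.33]},{"dp":[0,0,0],"twist":[0,0,-0.34]},{"dp":[0,0,0],"twist":[0,0,-0.34]},{"dp":[0,0,0],"twist":[0,0,-0.34]},{"dp":[0,0,0],"twist":[0,0,-0.34]},{"dp":[0,0,0],"twist":[0,0,-0.34]}]'
python3 -m creep '[{"dp":[0,0,0],"twist":[0,0,0.08]},{"dp":[0,0,0],"twist":[0,0,0.17]},{"dp":[0,0,0],"twist":[0,0,0.26]},{"dp":[0,0,0],"twist":[0,0,0.33]},{"dp":[0,0,0],"twist":[0,0,0.34]},{"dp":[0,0,0],"twist":[0,0,0.34]},{"dp":[0,0,0],"twist":[0,0,0.34]},{"dp":[0,0,0],"twist":[0,0,0.34]}]'
python3 -c "
from h import *
st();mm()
print('tray');go(.558,-.296,.16,1.3)
a=np.radians(84)
for s in(1,-1):
  x,y=.4635+s*.05*np.cos(a),.331+s*.05*np.sin(a);print(x,y);go(x,y,.18,-6)"
```

```text
time_s: 16.95
eef_pos: [0.4549, -0.1309, 0.1805]
tcp_rot: [-1.096, 1.56, 1.757]
wrist_force: [0.2, -0.4, -5.4]
grip_width: 0.0426
time_s: 17.75
eef_pos: [0.4555, -0.1308, 0.1799]
tcp_rot: [-1.369, 1.099, 1.37]
wrist_force: [0.5, -0.7, -5.5]
grip_width: 0.0431
t 17.75 p [ 0.4555 -0.1308  0.1799] F [ 0.55 -0.71 -5.52] M [ 0.031 -0.035  0.006] w 0.0431 q [-0.28  0.04 -0.25  1.29 -0.   -0.5 ]
t 18.1 F,M mean [-1.130e-01 -2.340e-01 -5.103e+00 -5.000e-03 -1.900e-02  2.000e-02] sd [0.407 0.724 0.382 0.021 0.021 0.04 ] M about tool z -0.017 w 0.0431
time_s: 19.05
eef_pos: [0.456, -0.1308, 0.1805]
tcp_rot: [-1.523, 0.659, 0.975]
wrist_force: [0.3, -0.2, -4.2]
grip_width: 0.0433
time_s: 19.85
eef_pos: [0.4553, -0.131, 0.1808]
tcp_rot: [-1.371, 1.097, 1.367]
wrist_force: [-0.9, 1.8, -5.1]
grip_width: 0.0432
t 19.85 p [ 0.4553 -0.131   0.1808] F [-0.95  1.79 -5.11] M [-0.031  0.878  0.024] w 0.0432 q [-0.28  0.03 -0.25  1.28 -0.   -0.5 ]
t 20.2 F,M mean [-2.350e-01 -2.160e-01 -4.778e+00  2.100e-02  2.000e-03 -7.000e-03] sd [1.641 1.309 0.304 0.056 0.675 0.02 ] M about tool z -0.003 w 0.0429
tray
dp [ 0.0281 -0.0848 -0.2445] mm 195 twist [ 0.1256 -0.0011  0.0002] [-1.8744e+00 -2.0000e-04 -1.6000e-03]
0.4687264231633827 0.3807260947684137
dp [-1.000e-04 -1.656e-01  6.620e-01] mm 512 twist [ 2.067e-01 -1.000e-03  2.000e-04] [-1.7933e+00 -3.0000e-04 -1.5000e-03]
0.45827357683661735 0.28127390523158635
dp [ 1.000e-04 -1.231e-01  5.356e-01] mm 412 twist [ 2.067e-01 -1.000e-03  2.000e-04] [-1.7933e+00 -3.0000e-04 -1.5000e-03]
```

The first tip gave no shift, but the last reading was badly disturbed (sd 0.67). I'll measure again.

```bash
python3 -c "
from h import *
for i in range(6): st();env.snapshot('top')
mm()
im=env.snapshot('scene');cv2.imwrite('pics/s3.png',im[100:300,250:500,::-1])"
```

```text
t 20.25 p [ 0.4559 -0.1309  0.1808] F [ 1.69  1.1  -4.45] M [-0.094 -0.123  0.007] w 0.043 q [-0.28  0.03 -0.25  1.29 -0.   -0.5 ]
t 20.3 p [ 0.456  -0.1309  0.1807] F [-0.81  0.95 -5.05] M [-0.029  0.781  0.016] w 0.0431 q [-0.28  0.03 -0.25  1.29 -0.   -0.5 ]
t 20.35 p [ 0.456  -0.1308  0.1806] F [-2.72 -0.31 -5.48] M [ 0.19   0.424 -0.017] w 0.0435 q [-0.28  0.03 -0.25  1.29 -0.   -0.5 ]
t 20.4 p [ 0.456  -0.1308  0.1806] F [ 0.93 -1.31 -4.63] M [ 0.081 -0.685  0.037] w 0.0428 q [-0.28  0.04 -0.25  1.29 -0.   -0.5 ]
t 20.45 p [ 0.456  -0.1308  0.1805] F [ 2.26 -0.41 -5.65] M [-0.02  -0.605  0.02 ] w 0.0429 q [-0.28  0.04 -0.25  1.29 -0.   -0.5 ]
t 20.5 p [ 0.4561 -0.1308  0.1806] F [ 0.03  1.43 -5.04] M [-0.065  0.455 -0.01 ] w 0.0433 q [-0.28  0.04 -0.25  1.29 -0.   -0.5 ]
t 20.9 F,M mean [ 1.870e-01 -1.770e-01 -4.826e+00  3.000e-03 -5.500e-02 -3.000e-03] sd [1.657 1.079 0.362 0.069 0.641 0.023] M about tool z -0.055 w 0.0428
```

View pics/s3.png

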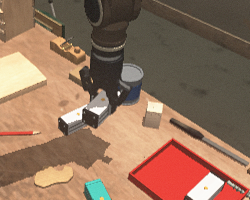

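The housing is held level, but the arm is ringing. The first tip was clean with no shift (-0.019 to -0.017, where a loose piece would give +0.11), which points to sound. I'll carry it to the board and take the level reading again there before lowering it.

```bash
python3 -m creep '[{"dp":[0,-0.006,0.025],"twist":[0.01,0,0]},{"dp":[0,-0.017,0.07],"twist":[0.02,0,0]},{"dp":[0,-0.03,0.12],"twist":[0.04,0,0]},{"dp":[0,-0.044,0.175],"twist":[0.055,0,0]},{"dp":[0,-0.058,0.23],"twist":[0.07,0,0]},{"dp":[0,-0.072,0.285],"twist":[0.09,0,0]},{"dp":[0,-0.085,0.34],"twist":[0.11,0,0]},{"dp":[0,-0.1,0.395],"twist":[0.13,0,0]},{"dp":[0,-0.113,0.45],"twist":[0.145,0,0]},{"dp":[0,-0.125,0.5],"twist":[0.16,0,0]},{"dp":[0,-0.138,0.55],"twist":[0.175,0,0]},{"dp":[0,-0.15,0.6],"twist":[0.19,0,0]},{"dp":[0,-0.16,0.635],"twist":[0.2,0,0]},{"dp":[0,-0.164,0.655],"twist":[0.206,0,0]},{"dp":[0,-0.166,0.662],"twist":[0.206,0,0]},{"dp":[0,-0.166,0.662],"twist":[0.206,0,0]},{"dp":[0,-0.166,0.662],"twist":[0.206,0,0]},{"dp":[0,-0.166,0.662],"twist":[0.206,0,0]}]'; python3 -c "
from h import *
st();mm();go(.4687,.3807,.0355,-6)"
```

```text
time_s: 22.8
eef_pos: [0.4692, 0.3796, 0.18]
tcp_rot: [-1.133, 1.258, 1.131]
wrist_force: [0.3, 0.0, -4.7]
grip_width: 0.0429
t 22.8 p [0.4692 0.3796 0.18  ] F [ 0.26  0.   -4.72] M [-0.058 -0.026  0.031] w 0.0429 q [ 0.68  0.28  0.04  1.33 -0.    0.79]
t 23.15 F,M mean [-6.400e-02  2.500e-01 -5.204e+00 -2.000e-02 -3.100e-02 -1.000e-03] sd [0.215 0.398 0.56  0.028 0.03  0.019] M about tool z -0.033 w 0.0427
dp [0.1925 0.0005 0.0002] mm 144 twist [ 0.0008 -0.001   0.0001] [-1.9992e+00 -1.0000e-04 -1.5000e-03]
```

The ringing has stopped and the moment is -0.03, so housing 2 is sound. I'll lay it on the board.

```bash
python3 -m creep '[{"dp":[0.04,0,0],"twist":[0,0,0]},{"dp":[0.08,0,0],"twist":[0,0,0]},{"dp":[0.12,0,0],"twist":[0,0,0]},{"dp":[0.15,0,0],"twist":[0,0,0]},{"dp":[0.175,0,0],"twist":[0,0,0]},{"dp":[0.188,0,0],"twist":[0,0,0]},{"dp":[0.193,0,0],"twist":[0,0,0]},{"dp":[0.193,0,0],"twist":[0,0,0]}]'; python3 -m creep '[{"dp":[0,0,0],"twist":[0,0,0]},{"dp":[0,0,0],"twist":[0,0,0]},{"dp":[0,0,0],"twist":[0,0,0]},{"dp":[0,0,0],"twist":[0,0,0]},{"dp":[0,0,0],"twist":[0,0,0]}]' -0.5; python3 -m creep '[{"dp":[-0.03,0,0],"twist":[0,0,0]},{"dp":[-0.08,0,0],"twist":[0,0,0]},{"dp":[-0.14,0,0],"twist":[0,0,0]},{"dp":[-0.17,0,0],"twist":[0,0,0]},{"dp":[-0.18,0,0],"twist":[0,0,0]}]'; python3 -c "
from h import *
im=env.snapshot('scene');cv2.imwrite('pics/s4.png',im[:,:,::-1])
im=env.snapshot('top');cv2.imwrite('pics/t4.png',im[:,:,::-1])
im=im[:,:,::-1];hsv=cv2.cvtColor(np.ascontiguousarray(im),cv2.COLOR_BGR2HSV);H,S,V=cv2.split(hsv)
roi=np.zeros(H.shape,bool);roi[160:225,325:365]=1
print(rect('top',(S<50)&(V>150)&roi,.044))
st();go(.501,.006,.15,-5.5)"
```

```text
time_s: 24.0
eef_pos: [0.4691, 0.3806, 0.0359]
tcp_rot: [-1.134, 1.257, 1.132]
wrist_force: [-0.1, -0.9, -5.0]
grip_width: 0.0429
time_s: 24.5
eef_pos: [0.4692, 0.3808, 0.0362]
tcp_rot: [-1.134, 1.256, 1.132]
wrist_force: [-1.0, 0.5, -0.1]
grip_width: 0.064
time_s: 25.0
eef_pos: [0.4703, 0.3818, 0.1746]
tcp_rot: [-1.133, 1.251, 1.131]
wrist_force: [0.7, -0.3, -0.4]
grip_width: 0.064
[(array([346., 191.]), 501, 6, 107, 48, -5.8)]
t 25.1 p [0.4695 0.3812 0.1719] F [ 0.25 -0.1  -0.65] M [ 0.011  0.013 -0.012] w 0.064 q [ 0.68  0.28  0.02  1.31 -0.    0.79]
dp [ 0.0291 -0.0933 -0.4932] mm 377 twist [-0.0047  0.0003  0.0011] [ 1.9953e+00  1.8000e-03 -5.0000e-04]
```

View pics/s4.png

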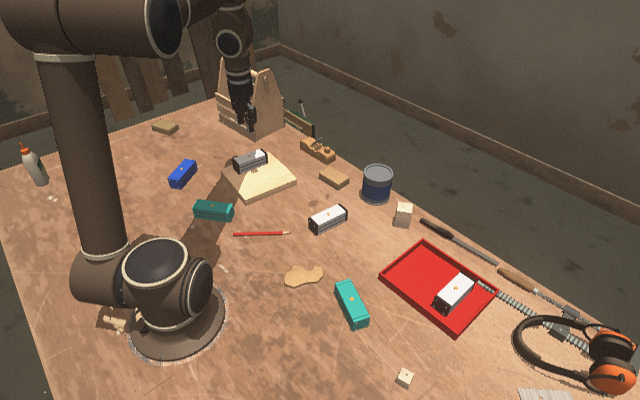

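Housing 2 is flat on the far side of the board, at about (250,161). The last housing, at (328,218), hasn't moved, so I'll fetch it now.

```bash
python3 -m creep '[{"dp":[0,-0.006,-0.03],"twist":[0,0,0]},{"dp":[0,-0.016,-0.085],"twist":[0,0,0]},{"dp":[0.005,-0.027,-0.145],"twist":[0,0,0]},{"dp":[0.01,-0.038,-0.2],"twist":[0,0,0]},{"dp":[0.015,-0.05,-0.26],"twist":[0,0,0]},{"dp":[0.02,-0.06,-0.32],"twist":[0,0,0]},{"dp":[0.024,-0.07,-0.38],"twist":[0,0,0]},{"dp":[0.028,-0.08,-0.43],"twist":[0,0,0]},{"dp":[0.029,-0.089,-0.47],"twist":[-0.005,0,0.001]},{"dp":[0.029,-0.093,-0.493],"twist":[-0.005,0,0.001]},{"dp":[0.029,-0.093,-0.493],"twist":[-0.005,0,0.001]},{"dp":[0.029,-0.093,-0.493],"twist":[-0.005,0,0.001]}]' -1; python3 -c "
from h import *
st();go(.501,.006,.008,-5.6)"
```

```text
time_s: 26.3
eef_pos: [0.5, 0.0062, 0.1484]
tcp_rot: [-1.136, 1.255, 1.14]
wrist_force: [-0.3, 0.5, 0.9]
grip_width: 0.0857
t 26.3 p [0.5    0.0062 0.1484] F [-0.26  0.53  0.94] M [-0.012 -0.019  0.01 ] w 0.0857 q [ 0.01  0.09 -0.26  1.22  0.    0.11]
dp [ 0.1872 -0.0019 -0.0002] mm 140 twist [ 0.0008  0.0004 -0.0016] [-1.9992e+00  2.5000e-03  6.0000e-04]
```

```bash
python3 -m creep '[{"dp":[0.05,-0.001,0],"twist":[0,0,0]},{"dp":[0.1,-0.001,0],"twist":[0,0,0]},{"dp":[0.15,-0.001,0],"twist":[0,0,0]},{"dp":[0.175,-0.001,0],"twist":[0,0,0]},{"dp":[0.187,-0.001,0],"twist":[0,0,0]},{"dp":[0.187,-0.001,0],"twist":[0,0,0]}]' -1; python3 -m creep '[{"dp":[0,0,0],"twist":[0,0,0]},{"dp":[0,0,0],"twist":[0,0,0]},{"dp":[0,0,0],"twist":[0,0,0]},{"dp":[0,0,0],"twist":[0,0,0]},{"dp":[0,0,0],"twist":[0,0,0]},{"dp":[0,0,0],"twist":[0,0,0]}]' 1 80
python3 -m creep '[{"dp":[-0.03,0,0],"twist":[0,0,0]},{"dp":[-0.08,0,0],"twist":[0,0,0]},{"dp":[-0.13,0,0],"twist":[0,0,0]},{"dp":[-0.18,0,0],"twist":[0,0,0]},{"dp":[-0.21,0,0],"twist":[0,0,0]},{"dp":[-0.228,0,0],"twist":[0,0,0]},{"dp":[-0.228,0,0],"twist":[0,0,0]},{"dp":[-0.228,0,0],"twist":[0,0,0]},{"dp":[-0.228,0,0],"twist":[0,0,0]},{"dp":[-0.228,0,0],"twist":[0,0,0]}]';  python3 -c "
from h import *
st();mm()"
python3 -m creep '[{"dp":[0,0,0],"twist":[0,0,0.08]},{"dp":[0,0,0],"twist":[0,0,0.17]},{"dp":[0,0,0],"twist":[0,0,0.26]},{"dp":[0,0,0],"twist":[0,0,0.34]},{"dp":[0,0,0],"twist":[0,0,0.36]},{"dp":[0,0,0],"twist":[0,0,0.36]},{"dp":[0,0,0],"twist":[0,0,0.36]},{"dp":[0,0,0],"twist":[0,0,0.36]},{"dp":[0,0,0],"twist":[0,0,0.36]},{"dp":[0,0,0],"twist":[0,0,0.36]}]'
python3 -m creep '[{"dp":[0,0,0],"twist":[0,0,-0.08]},{"dp":[0,0,0],"twist":[0,0,-0.17]},{"dp":[0,0,0],"twist":[0,0,-0.26]},{"dp":[0,0,0],"twist":[0,0,-0.34]},{"dp":[0,0,0],"twist":[0,0,-0.36]},{"dp":[0,0,0],"twist":[0,0,-0.36]},{"dp":[0,0,0],"twist":[0,0,-0.36]},{"dp":[0,0,0],"twist":[0,0,-0.36]},{"dp":[0,0,0],"twist":[0,0,-0.36]}]'
python3 -c "
from h import *
st();mm()"
python3 -m creep '[{"dp":[0,0,0],"twist":[0,0,-0.08]},{"dp":[0,0,0],"twist":[0,0,-0.17]},{"dp":[0,0,0],"twist":[0,0,-0.26]},{"dp":[0,0,0],"twist":[0,0,-0.33]},{"dp":[0,0,0],"twist":[0,0,-0.34]},{"dp":[0,0,0],"twist":[0,0,-0.34]},{"dp":[0,0,0],"twist":[0,0,-0.34]},{"dp":[0,0,0],"twist":[0,0,-0.34]},{"dp":[0,0,0],"twist":[0,0,-0.34]}]'
python3 -m creep '[{"dp":[0,0,0],"twist":[0,0,0.08]},{"dp":[0,0,0],"twist":[0,0,0.17]},{"dp":[0,0,0],"twist":[0,0,0.26]},{"dp":[0,0,0],"twist":[0,0,0.33]},{"dp":[0,0,0],"twist":[0,0,0.34]},{"dp":[0,0,0],"twist":[0,0,0.34]},{"dp":[0,0,0],"twist":[0,0,0.34]},{"dp":[0,0,0],"twist":[0,0,0.34]},{"dp":[0,0,0],"twist":[0,0,0.34]}]'
python3 -c "
from h import *
st();mm()
print('tray');go(.556,-.296,.16,1.3)
print('board');go(.4583,.2813,.18,-6)"
```

```text
time_s: 26.9
eef_pos: [0.4992, 0.0071, 0.0068]
tcp_rot: [-1.136, 1.256, 1.143]
wrist_force: [-0.3, -0.6, -0.3]
grip_width: 0.0854
time_s: 27.5
eef_pos: [0.5004, 0.0067, 0.0083]
tcp_rot: [-1.138, 1.254, 1.14]
wrist_force: [-0.6, -2.1, 6.1]
grip_width: 0.0431
time_s: 28.5
eef_pos: [0.5, 0.0067, 0.1777]
tcp_rot: [-1.136, 1.257, 1.142]
wrist_force: [-0.6, 0.5, -5.2]
grip_width: 0.0431
t 28.5 p [0.5    0.0067 0.1777] F [-0.65  0.46 -5.19] M [-0.036 -0.053  0.014] w 0.0431 q [ 0.01  0.09 -0.2   1.29  0.    0.11]
t 28.85 F,M mean [-1.980e-01  3.220e-01 -4.835e+00 -8.000e-03 -2.200e-02  1.000e-03] sd [0.311 0.54  0.416 0.031 0.029 0.043] M about tool z -0.022 w 0.0433
time_s: 29.9
eef_pos: [0.5006, 0.0067, 0.1805]
tcp_rot: [-0.798, 1.629, 1.546]
wrist_force: [0.4, 0.4, -4.8]
grip_width: 0.0427
time_s: 30.8
eef_pos: [0.5011, 0.0067, 0.1799]
tcp_rot: [-1.138, 1.254, 1.14]
wrist_force: [-0.1, -0.1, -3.9]
grip_width: 0.0431
t 30.8 p [0.5011 0.0067 0.1799] F [-0.09 -0.09 -3.86] M [ 0.036  0.113 -0.009] w 0.0431 q [ 0.01  0.09 -0.2   1.29  0.    0.11]
t 31.15 F,M mean [-0.244  0.031 -4.74   0.012  0.126  0.013] sd [0.781 0.582 0.478 0.016 0.016 0.028] M about tool z 0.127 w 0.0433
time_s: 32.1
eef_pos: [0.502, 0.0067, 0.181]
tcp_rot: [-1.366, 0.869, 0.735]
wrist_force: [-0.0, 0.1, -5.6]
grip_width: 0.043
time_s: 33.0
eef_pos: [0.5012, 0.0068, 0.1818]
tcp_rot: [-1.139, 1.251, 1.138]
wrist_force: [-0.1, -0.3, -4.9]
grip_width: 0.043
t 33.0 p [0.5012 0.0068 0.1818] F [-0.11 -0.25 -4.88] M [ 0.025 -0.17   0.033] w 0.043 q [ 0.01  0.08 -0.19  1.29  0.    0.11]
t 33.35 F,M mean [-9.000e-02  6.000e-02 -4.721e+00 -3.900e-02 -1.390e-01 -1.000e-03] sd [0.438 0.538 0.362 0.037 0.024 0.031] M about tool z -0.143 w 0.043
tray
dp [ 0.028  -0.1102 -0.3949] mm 308 twist [-0.0752  0.0001 -0.0002] [ 1.9248e+00 -4.0000e-04 -2.0000e-04]
board
dp [0.0015 0.0928 0.3589] mm 278 twist [ 0.0059  0.0001 -0.0002] [-1.9941e+00  4.0000e-04  1.0000e-04]
```

The readings were -0.02, then +0.13, then -0.14, so housing 3 is loose too. It goes in the tray.

```bash
python3 -m creep '[{"dp":[0,-0.007,-0.025],"twist":[-0.01,0,0]},{"dp":[0.005,-0.02,-0.07],"twist":[-0.02,0,0]},{"dp":[0.01,-0.036,-0.13],"twist":[-0.03,0,0]},{"dp":[0.014,-0.053,-0.19],"twist":[-0.045,0,0]},{"dp":[0.018,-0.07,-0.25],"twist":[-0.06,0,0]},{"dp":[0.022,-0.086,-0.31],"twist":[-0.075,0,0]},{"dp":[0.026,-0.1,-0.36],"twist":[-0.075,0,0]},{"dp":[0.028,-0.107,-0.385],"twist":[-0.075,0,0]},{"dp":[0.028,-0.11,-0.395],"twist":[-0.075,0,0]},{"dp":[0.028,-0.11,-0.395],"twist":[-0.075,0,0]},{"dp":[0.028,-0.11,-0.395],"twist":[-0.075,0,0]}]'; python3 -c "
from h import *
st();go(.556,-.296,.0145,1.3)"
```

```text
time_s: 34.5
eef_pos: [0.5558, -0.2949, 0.16]
tcp_rot: [-1.225, 1.198, 1.227]
wrist_force: [0.4, -0.0, -5.0]
grip_width: 0.0429
t 34.5 p [ 0.5558 -0.2949  0.16  ] F [ 0.41 -0.04 -5.04] M [ 0.083 -0.198 -0.039] w 0.0429 q [-0.49  0.33  0.07  1.31  0.   -0.51]
dp [ 0.1941 -0.0004 -0.0017] mm 146 twist [ 0.0003  0.0007 -0.0004] [-1.9997e+00  6.0000e-04  1.0000e-03]
```

```bash
python3 -m creep '[{"dp":[0.04,0,-0.001],"twist":[0,0,0]},{"dp":[0.08,0,-0.001],"twist":[0,0,0]},{"dp":[0.12,0,-0.001],"twist":[0,0,0]},{"dp":[0.15,0,-0.001],"twist":[0,0,0]},{"dp":[0.175,0,-0.001],"twist":[0,0,0]},{"dp":[0.188,0,-0.001],"twist":[0,0,0]},{"dp":[0.194,0,-0.001],"twist":[0,0,0]},{"dp":[0.194,0,-0.001],"twist":[0,0,0]}]'; python3 -m creep '[{"dp":[0,0,0],"twist":[0,0,0]},{"dp":[0,0,0],"twist":[0,0,0]},{"dp":[0,0,0],"twist":[0,0,0]},{"dp":[0,0,0],"twist":[0,0,0]},{"dp":[0,0,0],"twist":[0,0,0]}]' -0.4; python3 -m creep '[{"dp":[-0.03,0,0],"twist":[0,0,0]},{"dp":[-0.08,0,0],"twist":[0,0,0]},{"dp":[-0.14,0,0],"twist":[0,0,0]},{"dp":[-0.19,0,0],"twist":[0,0,0]},{"dp":[-0.23,0,0],"twist":[0,0,0]},{"dp":[-0.24,0,0.06],"twist":[0,0,0]},{"dp":[-0.24,0,0.12],"twist":[0,0,0]},{"dp":[-0.24,0,0.18],"twist":[0,0,0]},{"dp":[-0.24,0,0.24],"twist":[0,0,0]},{"dp":[-0.24,0,0.28],"twist":[0,0,0]},{"dp":[-0.24,0,0.3],"twist":[0,0,0]},{"dp":[-0.24,0,0.3],"twist":[0,0,0]},{"dp":[-0.24,0,0.3],"twist":[0,0,0]}]'; python3 -c "
from h import *
im=env.snapshot('scene');cv2.imwrite('pics/s5.png',im[:,:,::-1])
im=np.ascontiguousarray(env.snapshot('top')[:,:,::-1]);cv2.imwrite('pics/t5.png',im)
H,S,V=cv2.split(cv2.cvtColor(im,cv2.COLOR_BGR2HSV))
roi=np.zeros(H.shape,bool);roi[150:200,420:490]=1
print('tray',rect('top',(S<50)&(V>150)&roi,.049))
roi[:]=0;roi[170:240,214:282]=1
print('board',rect('top',(S<40)&(V>150)&roi,.07))
for nm,u,v,z in(('cork',301,146,.026),):pass
st()"
```

```text
time_s: 35.3
eef_pos: [0.5559, -0.2948, 0.0149]
tcp_rot: [-1.226, 1.197, 1.228]
wrist_force: [0.7, 0.5, -4.1]
grip_width: 0.0432
time_s: 35.8
eef_pos: [0.5561, -0.295, 0.0154]
tcp_rot: [-1.226, 1.197, 1.227]
wrist_force: [-0.6, 0.2, -0.0]
grip_width: 0.0599
time_s: 37.1
eef_pos: [0.5508, -0.0707, 0.1956]
tcp_rot: [-1.227, 1.197, 1.227]
wrist_force: [-0.2, -0.4, 0.4]
grip_width: 0.0599
tray [(array([438., 173.]), 557, -293, 105, 45, -2.4), (array([472., 171.]), 558, -402, 106, 47, 1.5)]
board [(array([229., 202.]), 470, 382, 108, 50, -5.1)]
t 37.2 p [ 0.5508 -0.0713  0.1954] F [-0.43 -0.    0.66] M [-0.009 -0.022 -0.032] w 0.0598 q [-0.13  0.19 -0.05  1.34  0.   -0.15]
```

View pics/s5.png

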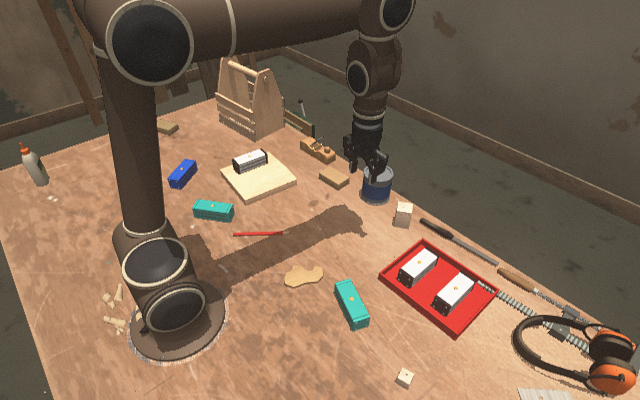

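View pics/t5.png

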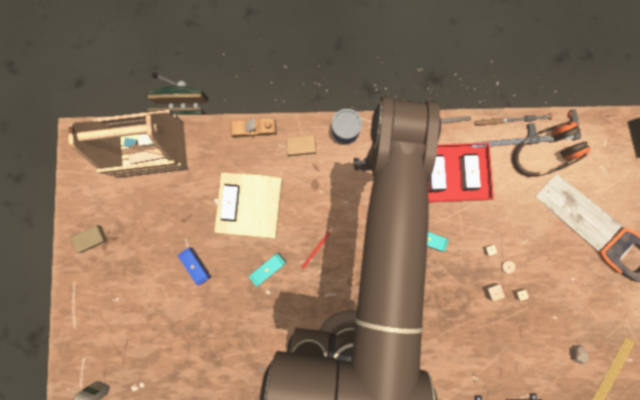

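Two housings lie flat in the tray, at scene (418,266) and (453,292), and one on the board at (250,160). The cork block (334,178) and the wooden block (403,214) are where they were, and the arm is clear.

```bash
python3 -c "
from bench import env
print(env.sign_off())"
```

```text
the job is handed in; nothing more can be done
None
```

I tested all three housings one at a time and handed the job in at about 37 s. Two were loose and are in the red tray; one was sound and is on the wooden board. Sign-off gives no verdict.

| Housing (top-view start pixel) | Level moment before tipping | After tipping one way | After tipping the other way | Result |
|---|---|---|---|---|
| 1 (311,195) | -0.01 N·m | +0.09 N·m | -0.12 N·m | loose, in the tray |
| 2 (388,204) | -0.02 N·m | -0.02 N·m | -0.03 N·m | sound, on the board |
| 3 (346,191) | -0.02 N·m | +0.13 N·m | -0.14 N·m | loose, in the tray |

- **Disturbed reading:** after housing 2's second tip, the moment swung by about ±0.7 N·m and two readings were unusable. The -0.03 N·m in the table was taken again over the board, once the ringing had stopped.
- **Final positions:** the last pictures show all three housings lying flat, about 50 to 60 mm from the centre of their board or tray. The cork block and wooden block looked unmoved (by eye), and the gripper was empty and clear of everything.
- **Odd angle:** the last housing in the tray read -2.4° in plan against the +1.3° I aimed for. The arm partly hid it in the top view, and the scene view shows it lying straight.

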